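# Swing the hook over the damper and hang the accelerometer

## Robot

A 6-joint arm with a two-finger parallel gripper is mounted at the origin on the work surface. World frame = base frame: x ahead of the robot, y to its left, z up, the work surface at z = 0. Lengths are in m, angles in rad, forces in N, time in s.
With the tool pointing down it reaches from about 0.3 to 0.75 m from the base axis. Payload 8.5 kg.
Tool frame: the origin (TCP) lies at the very end of the fingers, on their centre line; the grasp point (between the pads) lies 19 mm behind it; z points along the fingers, y is the direction in which the jaws open and shut (so a half turn about z gives the same grasp; the last joint's range is limited). The gripper opens to 88 mm and grips with 3 to 60 N. Pads are 18 mm wide; open, the fingers measure 123 mm over their backs; the gripper's body (75 mm by 187 mm) begins 45 mm behind the grasp point.
Start: joints at [-1.316, 0.381, 1.297, -0, 1.464, -0.215], TCP at [0.249, -0.49, 0.211] pointing down, gripper open.
Joint ranges: [-3.11, 3.11], [-0.89, 2.33], [0.22, 2.48], [-1.42, 4.56], [0.17, 2.85], [-2.88, 2.88]. Speed limits (rad/s): [2.39, 2.39, 3.14, 3.14, 3.14, 3.14].

## Interface

Orientations are given as a unit quaternion [x, y, z, w].
In Python, from plant import bot gives the robot as it stands. The module is installed in compiled form; this text tells all that it offers.
- The arm moves only by the shell command python3 -m creep 'ROWS' [FORCE]. ROWS is a JSON object of lists of equal length, an entry for each row: "fingers": the finger opening in cm, from 0 to 8.81; "delta_pos": the shift along the tool's x, y, z in cm, a list of three; "angular": the turn, a rotation vector about the tool's x, y, z in degrees, a list of three. In form: {"fingers": [fingers, ...], "delta_pos": [[tx, ty, tz], ...], "angular": [[wx, wy, wz], ...]}. A call has 1 to 5 rows; each row is the pose to reach, as a shift and turn from the pose commanded when the call began, along the tool's axes at that moment; what a row does not reach only later rows make up. A row lasts 1/8 s, in which the tool goes at most 62.5 mm and 10.7 degrees, less where a joint would pass 70% of its speed; a pose out of reach is approached as far as the arm can. A call with a gripper value outside its range is refused whole. The fingers move at their own pace and stop on an object; FORCE is the grip in N (left out, the last holds). Time passes only in rows, so rows that repeat a pose let the fingers close. It gives the time, the measured TCP pose, the force and the opening at its end, in the units of the state.
- bot.state(): the state, without advancing time (a new reading comes with each control period).
- bot.snapshot(name): name is "side" or "top" or "wrist"; returns (picture, depth): 384x512x3 uint8, red, green, blue; 384x512 float32, m along the optical axis (not along the pixel's ray), 0 where there is no reading.
- bot.camera_model(name): a dict with "fx", "fy", "cx", "cy" (pixels), "rvec" (rotation vector, rad) and "tvec" (3), from world to camera coordinates, as OpenCV has them. Camera axes: x right, y down, z forward; pixel columns grow to the right and rows downward; lengths in m; the calibration is good to about 2 mm. A picture is of the moment at which its call begins: read the wrist's pose just before it. camera_model takes no time and is no camera call; for the wrist camera it gives the pose at the moment of the call.
- bot.close_job(): hands the job in, once; it reports no verdict.
The state is a dict: "clock": time; "joint_positions": joint angles; "qvel": joint speeds; "effort": joint torques, N m; "tcp_pos": TCP position; "orientation": TCP orientation; "contact_force": force on the tool from outside, world axes, zero at the start; "ft_torque": the same for the moment, N m; "opening": opening from 0.0 (shut) to 1.0 (fully open).
Only numpy, scipy, OpenCV 4.12 (cv2) and the standard library are available. Lean on these libraries where they do the work, as an engineer would, in place of code of your own. Each camera call takes 0.05 s, during which the arm holds its last target. There are 200 camera calls.

## Task

Swing the aluminium hook arm round on its post (the blue knob is its handle) until its hook points straight out over the middle of the orange damper puck. Then hang the black accelerometer by its wire bail on the hook, so that it hangs freely above the puck, and let go. Leave the puck, the copper heat sink and the steel pin where they are.

Things in the scene. Friction and masses are not known exactly. Their poses are not given: they have to be found in the camera images.
- accelerometer_center (a point): Black accelerometer standing loose, 145 mm tall, about 280 g; point: its centre, 72.5 mm up. Bottom: 50 mm cube. On it a wire bail (6 mm wire) in its y-z plane, uprights at y = +/-21 mm, pointed roof; opening 36 mm wide, from z = -22 to +26 mm (peak; +12 at the sides), entered along its x axis from either side. On the peak a 20 mm square grip, z = +31 to +72 mm, to be pinched across x or y faces.
- hook_seat (a point): Swing hook on a fixed post. Point: where the bail rests, on top of the level round steel prong (8 mm thick), 170 mm above the shelf, 150 mm out from the vertical pivot axis. Its x points outward along the arm, z up. Free prong from x = -38 to +35 mm; there its end turns up to z = +14 mm. Nearer the pivot: flat aluminium bar, 22 mm wide, top at z = +2 mm. Post 28 mm thick, foot 90 mm square, 12 high.
- hook_knob (a point): Upright round blue knob on the hook's arm, for turning it: 20 mm thick, 40 mm tall, 70 mm out from the pivot (80 mm inward of the hook's bail rest). Point: the knob's centre, 22 mm above the prong's top. Same axes as the hook. The arm turns about the pivot with about 3 N at the knob and stays where left; stops 1.65 rad either side of the post's front. Pivot bolt head: 5 mm above the bar.
- puck_center (a point): Orange silicone damper puck lying loose and flat on the shelf, 56 mm across, 22 mm high; this point is its centre, 11 mm up. It lies some 140 to 190 mm from the pivot, in front of the post: the hook must point over it, and passes well above it. Leave it in place.
- heat_sink: Bystander: copper heat sink with upright fins, 50 x 50 x 30 mm, loose on the shelf near the puck; origin at the centre of its underside. Leave it in place.
- pin: Bystander: steel alignment pin standing upright, 60 mm tall, 16 mm thick with a 26 mm foot, loose; origin at the centre of its underside. Leave it in place.
Things that resemble listed ones, but are neither listed nor needed, are in the scene too. What is meant by the part that bears hook_seat is not green, pink or yellow, and is the larger of those in its own colour.

How it is judged:
On the way:
1. the hook has been turned to point over the puck's middle, before the accelerometer is brought to it (y of puck_center in the frame of hook_seat between -0.025 and 0.025 m and x of puck_center in the frame of hook_seat between -0.06 and 0.06 m and distance between accelerometer_center and hook_seat above 0.08 m), for 0.2 s.
At the end, for the whole second after the job is handed in: The hook's line passes within 25 mm of the puck's centre; the accelerometer hangs by its bail on the free prong, its weight on the hook, within 15 mm of the prong's line, its centre 16 to 38 mm below the prong's top and at most 38 mm in or 35 mm out from the seat, upright within 14 degrees, still (y of puck_center in the frame of hook_seat between -0.025 and 0.025 m and x of puck_center in the frame of hook_seat between -0.06 and 0.06 m and x of accelerometer_center in the frame of hook_seat between -0.038 and 0.035 m and y of accelerometer_center in the frame of hook_seat between -0.015 and 0.015 m and z of accelerometer_center in the frame of hook_seat between -0.038 and -0.016 m and angle between accelerometer_center's own z axis and vertical below 0.25 rad and contact force between accelerometer and hook above 1 N and linear speed of accelerometer below 0.04 m/s and angular speed of accelerometer below 0.6 rad/s); the robot touches nothing.
It fails at once if the puck is pushed more than 20 mm (distance of puck_center from where it was at the start of the episode above 0.02 m).
It fails at once if the heat sink is pushed more than 20 mm (distance of heat_sink from where it was at the start of the episode above 0.02 m).
It fails at once if the pin is pushed more than 20 mm (distance of pin from where it was at the start of the episode above 0.02 m).
It fails at once if the accelerometer is knocked over (angle between accelerometer_center's own z axis and vertical above 0.8 rad).
It also fails if it takes over 61 s, if anything falls off the work surface, if the arm or the gripper's body presses on something with over 40 N, if the wrist force passes 120 N, or if a joint passes its speed limit or range.

## Working session

There is one attempt and no reset: what is moved stays moved. The work goes in short steps, Python scripts to look and compute and a shell command to move; the robot and the scene stay as the last step left them, time stands still between calls to the robot, and variables do not carry over. Pictures are saved under pics/ and viewed, about 8 in all and at most 12, crops included, and the job is handed in when it is done.

```bash
mkdir -p pics; cat > h.py <<'E'
import numpy as np, cv2
from plant import bot
from scipy.spatial.transform import Rotation as R
def cam(n):
    m=bot.camera_model(n); K=np.array([[m['fx'],0,m['cx']],[0,m['fy'],m['cy']],[0,0,1.]])
    return K, R.from_rotvec(np.ravel(m['rvec'])).as_matrix(), np.ravel(m['tvec'])
def snap(n,tag):
    c=cam(n); p,d=bot.snapshot(n); np.savez(f'pics/{tag}.npz',p=p,d=d,K=c[0],Rm=c[1],t=c[2])
    cv2.imwrite(f'pics/{tag}.png',p[:,:,::-1]); return p,d,c
def load(tag):
    z=np.load(f'pics/{tag}.npz'); return z['p'],z['d'],(z['K'],z['Rm'],z['t'])
def plane(c,u,v,z):
    K,Rm,t=c; o=-Rm.T@t; r=Rm.T@np.linalg.inv(K)@np.array([u,v,1.]); return o+r*(z-o[2])/r[2]
def cloud(d,c):
    K,Rm,t=c; v,u=np.indices(d.shape); P=np.stack([(u-K[0,2])/K[0,0]*d,(v-K[1,2])/K[1,1]*d,d],-1)
    return (P-t)@Rm
def proj(c,P):
    K,Rm,t=c; q=K@(Rm@np.asarray(P)+t); return q[:2]/q[2]
E
python3 - <<'E'
from h import *
a=snap('top','top0')[0]; b=snap('side','side0')[0]
for n in('top','side'):
    K,Rm,t=cam(n); print(n,K[0,0],-Rm.T@t,Rm[2])
s=bot.state(); print(s['clock'],s['tcp_pos'],s['orientation'])
E
```

```text
top 362.19863308470514 [ 0.40819106 -0.00851152  1.06326959] [ 0.19966113  0.02291039 -0.97959714]
side 403.818593918462 [0.20980994 0.49132989 0.8666397 ] [ 0.3832216  -0.5000814  -0.77656925]
0.1 [ 0.2489188  -0.49013161  0.21031406] [ 9.72538258e-01  2.32742208e-01 -9.19566408e-06 -6.33617538e-04]
```

View pics/top0.png

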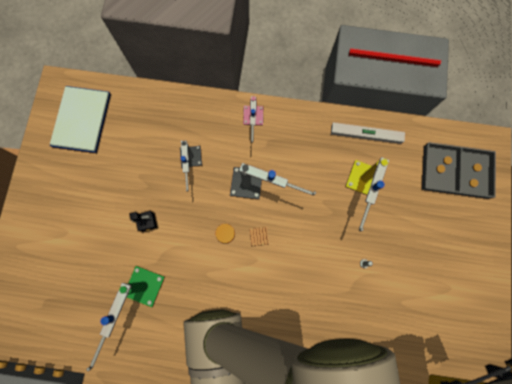

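View pics/side0.png

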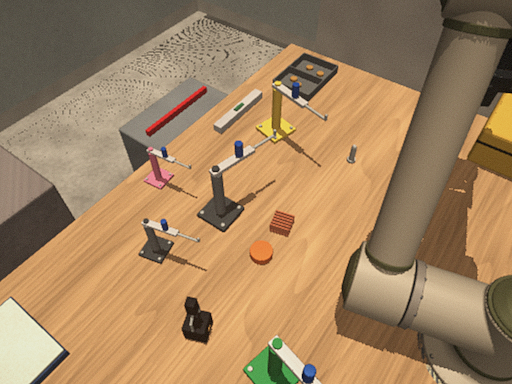

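The top view shows the target hook (the larger dark post, foot at 245,183, knob at 272,175, tip at 313,193). The small dark hook at (190,155) is a decoy. The puck is at (225,233), the heat sink at (259,236), the accelerometer at (145,220) and the pin at (366,264).

```bash
cat > m.py <<'E'
from h import *
p,d,c=load('top0'); X=cloud(d,c); hsv=cv2.cvtColor(p,cv2.COLOR_RGB2HSV)
H,S,V=[hsv[...,i].astype(int) for i in range(3)]
def box(u0,u1,v0,v1):
    m=np.zeros(d.shape,bool); m[v0:v1,u0:u1]=1; return m&(d>0)
def cen(n,m,zt):
    v,u=np.nonzero(m); print(n,m.sum(),'uv',u.mean().round(1),v.mean().round(1),'cloud',np.median(X[m],0).round(4),'plane',plane(c,u.mean(),v.mean(),zt).round(4))
cen('puck',box(212,238,220,246)&(H<18)&(S>190)&(X[...,2]>.012),.022)
cen('knob',box(262,282,165,188)&(H>105)&(H<130)&(S>150),.212)
cen('knobtop',box(262,282,165,188)&(H>105)&(H<130)&(S>150)&(X[...,2]>.203),.212)
arm=box(240,320,155,200)&(X[...,2]>.155)&(X[...,2]<.185); cen('arm',arm,.17)
v,u=np.nonzero(arm); P=np.array([plane(c,a,b,.168) for a,b in zip(u,v)])[:,:2]
l=cv2.fitLine(P.astype(np.float32),cv2.DIST_HUBER,0,.01,.01).ravel(); s=(P-l[2:])@l[:2]
print('line',l, 'ends',l[2:]+l[:2]*s.min(),l[2:]+l[:2]*s.max(), s.max()-s.min())
foot=box(225,265,160,203)&(X[...,2]>.006)&(X[...,2]<.02)&(V<110); cen('foot',foot,.012)
r=cv2.minAreaRect(np.array([plane(c,a,b,.012)[:2] for b,a in zip(*np.nonzero(foot))],np.float32));print('footrect',r)
acc=box(122,165,200,240)&(X[...,2]>.02)
cen('acc cube',acc&(X[...,2]<.06)&(X[...,2]>.04),.05); cen('grip',acc&(X[...,2]>.13),.145)
for z0,z1,zp in((.044,.056,.05),(.135,.155,.145)):
    m=acc&(X[...,2]>z0)&(X[...,2]<z1)
    r=cv2.minAreaRect(X[m][:,:2].astype(np.float32));print('rect',m.sum(),r)
cen('sink',box(245,272,224,250)&(X[...,2]>.02),.03); cen('pin',box(355,375,255,272)&(X[...,2]>.045),.06)
E
python3 m.py
python3 - <<'E'
from h import *
p,_,_=load('top0');q,_,_=load('side0')
a=cv2.resize(p[195:245,115:175],(600,500),interpolation=2)[:,:,::-1]
b=cv2.resize(p[140:210,220:325],(795,530),interpolation=2)
e=cv2.resize(q[285:350,170:225],(420,500),interpolation=2)[:,:,::-1]
cv2.imwrite('pics/acc0.png',cv2.resize(np.hstack([a,e[:500]]),(800,392)))
E
```

```text
puck 0 uv nan nan cloud [nan nan nan] plane [nan nan nan]
knob 39 uv 271.2 174.9 cloud [ 0.6326 -0.0223  0.2118] plane [ 0.6325 -0.0223  0.212 ]
knobtop 34 uv 271.2 174.4 cloud [ 0.6341 -0.0222  0.2121] plane [ 0.6338 -0.0224  0.212 ]
arm 503 uv 269.7 177.8 cloud [ 0.6361 -0.0097  0.1709] plane [ 0.6355 -0.0203  0.17  ]
line [ 0.21672292  0.9762332   0.6360254  -0.02011955] ends [ 0.60963628 -0.13899008] [0.65341341 0.05820498] 0.20199585934866351
foot 530 uv 245.0 186.5 cloud [0.6372 0.0478 0.0118] plane [0.639  0.0467 0.012 ]
footrect ((0.6483178734779358, 0.04435637220740318), (0.08935020864009857, 0.0837927982211113), 89.65061950683594)
acc cube 250 uv 145.5 221.5 cloud [0.4881 0.3066 0.0496] plane [0.4909 0.3062 0.05  ]
grip 75 uv 133.5 215.9 cloud [0.493  0.3107 0.1438] plane [0.4931 0.3099 0.145 ]
rect 238 ((0.4942395091056824, 0.31143245100975037), (0.05042490363121033, 0.05000446364283562), 23.166772842407227)
rect 68 ((0.4938477873802185, 0.3117068111896515), (0.02023879997432232, 0.020403055474162102), 25.401287078857422)
sink 122 uv 259.1 235.6 cloud [ 0.4993 -0.0152  0.0297] plane [ 0.4991 -0.0151  0.03  ]
pin 31 uv 369.1 263.4 cloud [ 0.4649 -0.3229  0.0569] plane [ 0.4644 -0.3219  0.06  ]m.py:7: RuntimeWarning: Mean of empty slice.
  v,u=np.nonzero(m); print(n,m.sum(),'uv',u.mean().round(1),v.mean().round(1),'cloud',np.median(X[m],0).round(4),'plane',plane(c,u.mean(),v.mean(),zt).round(4))
  ret = ret.dtype.type(ret / rcount)
  return _methods._mean(a, axis=axis, dtype=dtype,
  ret = um.true_divide(
```

View pics/acc0.png

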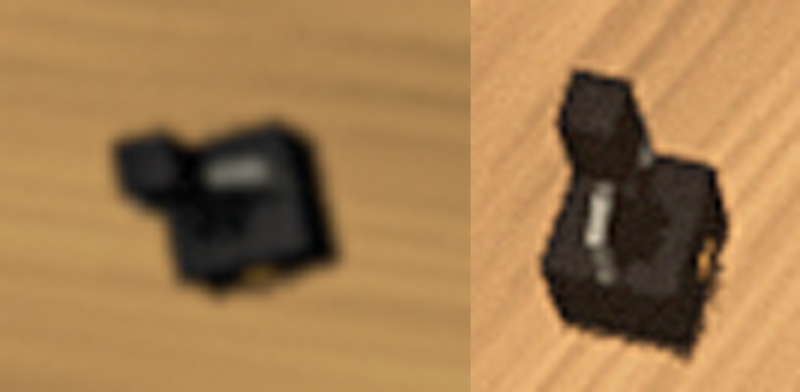

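```bash
python3 - <<'E'
from h import *
p,d,c=load('top0'); X=cloud(d,c)
for t in('top0','side0'):
    p,d,c=load(t); X=cloud(d,c); h=cv2.cvtColor(p,cv2.COLOR_RGB2HSV)
    u,v=np.round(proj(c,[.505,.05,.022])).astype(int); 
    near=(abs(X[...,0]-.505)<.06)&(X[...,1]>.012)&(X[...,1]<.11)&(X[...,2]>.016)&(X[...,2]<.03)
    print(t,'puck',near.sum(),h[233,225] if t=='top0' else h[251,261]); r=cv2.minAreaRect(X[near][:,:2].astype(np.float32)); print(X[near].mean(0),r)
    a=np.deg2rad(24.); e1=np.array([np.cos(a),np.sin(a)]);e2=np.array([-np.sin(a),np.cos(a)])
    q=X[...,:2]-[.494,.3115]; m=(np.hypot(q[...,0],q[...,1])<.04)&(X[...,2]>.058)&(X[...,2]<.112)
    w=np.c_[q[m]@e1,q[m]@e2,X[m][:,2]]; print((w*1000).round().astype(int)[np.argsort(w[:,2])][::max(1,len(w)//30)].tolist())
E
```

```text
top0 puck 297 [ 18 185 192]
[0.49324382 0.08271599 0.02161969] ((0.4965165853500366, 0.06031440198421478), (0.051831893622875214, 0.09776237607002258), 7.834391117095947)
[[-1, 20, 58], [-1, -23, 59], [-2, 20, 66], [-2, -22, 68], [0, -23, 70], [-2, -21, 72], [-3, 20, 76], [-2, -19, 76], [-2, 23, 77], [-1, -22, 78], [-1, -21, 84], [1, -22, 86], [1, -20, 87], [-2, -12, 90], [-2, -20, 90], [-2, -9, 90], [-2, 21, 90], [1, -19, 92], [-1, -15, 92], [-2, -18, 92], [2, -16, 92], [2, -14, 93], [0, -11, 95], [3, -12, 95], [-1, -14, 96], [-2, -8, 96], [0, -9, 98], [-9, 2, 104], [2, -9, 104], [-9, -7, 107], [-2, -9, 109], [-4, -9, 110], [-7, -9, 110], [4, -9, 111], [-9, -6, 112], [6, -9, 112]]
side0 puck 399 [ 13 184 233]
[0.49602999 0.08293745 0.02294895] ((0.4950488209724426, 0.06151904910802841), (0.09723847359418869, 0.05470237508416176), 86.65296173095703)
[[2, 24, 59], [1, -20, 62], [4, 23, 62], [2, 23, 64], [1, -21, 64], [5, 23, 67], [2, -19, 69], [1, 22, 72], [2, 24, 77], [1, 20, 78], [2, 23, 80], [3, 25, 84], [1, -21, 85], [3, 22, 88], [5, 21, 88], [5, 23, 89], [5, 20, 91], [3, 20, 91], [4, 18, 92], [2, 16, 92], [2, 18, 93], [2, 12, 93], [5, 15, 94], [2, 11, 95], [4, 9, 96], [5, 12, 96], [3, 12, 99], [1, 10, 100], [-6, -1, 105], [4, 10, 107], [-1, 9, 108], [2, 10, 108], [-7, -6, 109], [-7, 5, 110], [12, 9, 111], [-7, -1, 111], [2, 9, 112]]
```

```bash
cat >> h.py <<'E'
def go(pos,tooly=None):
    """shift (cm, tool axes) and turn (deg) from the present pose to TCP pos with tool down and jaw axis yaw tooly (deg)"""
    s=bot.state(); r=R.from_quat(s['orientation']); M=r.as_matrix()
    cur=np.degrees(np.arctan2(M[1,1],M[0,1])); print('t',round(s['clock'],2),'tcp',np.round(s['tcp_pos'],4),'jaw yaw',cur.round(1),'open',round(s['opening'],3),'F',np.round(s['contact_force'],1),'j6',round(s['joint_positions'][5],2))
    if tooly is None: tooly=cur
    tooly=cur+(tooly-cur+90)%180-90; a=np.radians(tooly); y=np.array([np.cos(a),np.sin(a),0]);z=np.array([0,0,-1.])
    T=np.c_[np.cross(y,z),y,z]
    print('  shift cm',np.round(100*M.T@(np.asarray(pos)-s['tcp_pos']),2),'turn deg',np.degrees(R.from_matrix(M.T@T).as_rotvec()).round(1))
E
python3 - <<'E'
from h import *
for t in('top0','side0'):
    p,d,c=load(t); X=cloud(d,c); h=cv2.cvtColor(p,cv2.COLOR_RGB2HSV)
    m=(abs(X[...,0]-.505)<.06)&(X[...,1]>.04)&(X[...,1]<.12)&(X[...,2]>.018)&(X[...,2]<.03)&(h[...,1]>160)
    r=cv2.minEnclosingCircle(X[m][:,:2].astype(np.float32)); v,u=np.nonzero(m)
    print(t,m.sum(),X[m].mean(0),r,plane(c,u.mean(),v.mean(),.022))
    k=(h[...,0]>105)&(h[...,0]<130)&(h[...,1]>150)&(abs(X[...,0]-.635)<.03)&(abs(X[...,1]+.022)<.03)&(X[...,2]>.209)
    v,u=np.nonzero(k);print('knob',k.sum(),X[k].mean(0),plane(c,u.mean(),v.mean(),.212))
    b=(abs(X[...,0]-.649)<.02)&(abs(X[...,1]-.0455)<.02)&(X[...,2]>.174); print('bolt',b.sum(),X[b].mean(0) if b.any() else '')
go([.634,-.022,.30])
E
```

```text
top0 288 [0.49306712 0.0837761  0.02165022] ((0.4934180676937103, 0.08411810547113419), 0.027884377166628838) [0.49300362 0.08374187 0.022     ]
knob 31 [ 0.63447589 -0.02272248  0.2120177 ] [ 0.6344763  -0.02272266  0.212     ]
bolt 39 [0.65137387 0.0447585  0.17651832]
side0 366 [0.49507489 0.08605315 0.02309228] ((0.49629607796669006, 0.08491706848144531), 0.027849871665239334) [0.49536978 0.08563079 0.022     ]
knob 30 [ 0.63756619 -0.0207242   0.21289949] [ 0.63815054 -0.02142056  0.212     ]
bolt 64 [0.65299122 0.0441844  0.17682309]
t 0.1 tcp [ 0.2489 -0.4901  0.2103] jaw yaw -63.1 open 0.997 F [ 0.1 -0.2 -0.7] j6 -0.22
  shift cm [ 55.53 -24.32  -8.92] turn deg [-0.1 -0.  -0. ]
```

```bash
python3 -m creep '{"fingers":[6,6,6,6,6],"delta_pos":[[0,0,-5],[5.5,-2.4,-8.9],[11,-4.8,-8.9],[16.5,-7.2,-8.9],[22,-9.6,-8.9]],"angular":[[0,0,0],[0,0,0],[0,0,0],[0,0,0],[0,0,0]]}' 15
python3 -m creep '{"fingers":[6,6,6,6,6],"delta_pos":[[5.5,-2.4,0],[11,-4.8,0],[16.5,-7.2,0],[22,-9.6,0],[27.5,-12,0]],"angular":[[0,0,0],[0,0,0],[0,0,0],[0,0,0],[0,0,0]]}'
python3 -c "
from h import *
go([.6355,-.022,.30])"
```

```text
clock: 0.72
tcp_pos: [0.4024, -0.3037, 0.2997]
orientation: [0.973, 0.233, -0.0, -0.0]
contact_force: [1.2, -0.4, -0.4]
opening: 0.68
clock: 1.35
tcp_pos: [0.5933, -0.0722, 0.2996]
orientation: [0.973, 0.233, -0.0, -0.0]
contact_force: [0.6, -1.5, -1.3]
opening: 0.682
t 1.35 tcp [ 0.5933 -0.0722  0.2996] jaw yaw -63.1 open 0.682 F [ 0.6 -1.5 -1.3] j6 0.78
  shift cm [ 6.03 -2.56 -0.05] turn deg [-0.  0.  0.]
```

```bash
python3 -m creep '{"fingers":[6,6,6,6,6],"delta_pos":[[6,-2.6,0],[6,-2.6,3],[6,-2.6,6],[6,-2.6,9],[6,-2.6,11.6]],"angular":[[0,0,0],[0,0,0],[0,0,0],[0,0,0],[0,0,0]]}'
python3 -m creep '{"fingers":[1,1,1,1,1],"delta_pos":[[0,0,0],[0,0,0],[0,0,0],[0,0,0],[0,0,0]],"angular":[[0,0,0],[0,0,0],[0,0,0],[0,0,0],[0,0,0]]}' 15
python3 -c "
from h import *
for a in range(257,155,-12):
  b=np.radians(a); print(a,end=' '); go([.651+.07*np.cos(b),.045+.07*np.sin(b),.184])"
```

```text
clock: 1.98
tcp_pos: [0.6337, -0.0234, 0.1822]
orientation: [0.973, 0.233, -0.001, -0.0]
contact_force: [0.5, 0.4, -0.1]
opening: 0.682
clock: 2.6
tcp_pos: [0.6344, -0.0238, 0.1845]
orientation: [0.973, 0.233, 0.001, 0.0]
contact_force: [0.0, -0.6, 2.0]
opening: 0.138
257 t 2.6 tcp [ 0.6344 -0.0238  0.1845] jaw yaw -63.1 open 0.138 F [ 0.  -0.6  2. ] j6 0.88
  shift cm [ 0.1  -0.01  0.05] turn deg [ 0.1 -0.1  0. ]
245 t 2.6 tcp [ 0.6344 -0.0238  0.1845] jaw yaw -63.1 open 0.138 F [ 0.  -0.6  2. ] j6 0.88
  shift cm [-0.92 -1.07  0.05] turn deg [ 0.1 -0.1  0. ]
233 t 2.6 tcp [ 0.6344 -0.0238  0.1845] jaw yaw -63.1 open 0.138 F [ 0.  -0.6  2. ] j6 0.88
  shift cm [-1.7  -2.31  0.05] turn deg [ 0.1 -0.1  0. ]
221 t 2.6 tcp [ 0.6344 -0.0238  0.1845] jaw yaw -63.1 open 0.138 F [ 0.  -0.6  2. ] j6 0.88
  shift cm [-2.2  -3.68  0.05] turn deg [ 0.1 -0.1  0. ]
209 t 2.6 tcp [ 0.6344 -0.0238  0.1845] jaw yaw -63.1 open 0.138 F [ 0.  -0.6  2. ] j6 0.88
  shift cm [-2.4  -5.13  0.04] turn deg [ 0.1 -0.1  0. ]
197 t 2.6 tcp [ 0.6344 -0.0238  0.1845] jaw yaw -63.1 open 0.138 F [ 0.  -0.6  2. ] j6 0.88
  shift cm [-2.3  -6.59  0.04] turn deg [ 0.1 -0.1  0. ]
185 t 2.6 tcp [ 0.6344 -0.0238  0.1845] jaw yaw -63.1 open 0.138 F [ 0.  -0.6  2. ] j6 0.88
  shift cm [-1.9  -8.    0.04] turn deg [ 0.1 -0.1  0. ]
173 t 2.6 tcp [ 0.6344 -0.0238  0.1845] jaw yaw -63.1 open 0.138 F [ 0.  -0.6  2. ] j6 0.88
  shift cm [-1.22 -9.29  0.04] turn deg [ 0.1 -0.1  0. ]
161 t 2.6 tcp [ 0.6344 -0.0238  0.1845] jaw yaw -63.1 open 0.138 F [ 0.  -0.6  2. ] j6 0.88
  shift cm [ -0.28 -10.41   0.04] turn deg [ 0.1 -0.1  0. ]
```

```bash
python3 - <<'E'
from h import *
a=snap('top','t1')[0]; b=snap('side','s1')[0]; print(bot.state()['opening'])
A=cv2.resize(a[130:250,205:325],(400,400)); B=cv2.resize(b[100:220,180:300],(400,400))
cv2.imwrite('pics/k1.png',np.hstack([A,B])[:,:,::-1])
E
```

```text
0.11637538152428574
```

View pics/k1.png

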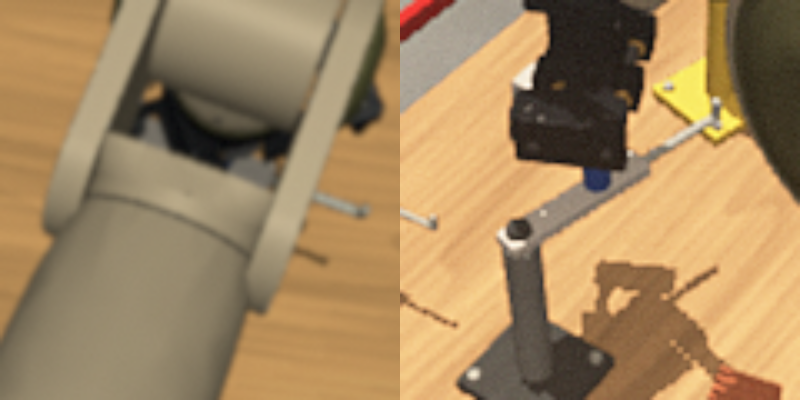

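```bash
python3 - <<'E'
from h import *
p,d,c=load('s1'); X=cloud(d,c); h=cv2.cvtColor(p,cv2.COLOR_RGB2HSV)
f=lambda P:((proj(c,P)-[180,100])*400/120+[400,0]).round()
s=bot.state();print('tcp crop px',f(s['tcp_pos']),'knob mid', f([.6355,-.022,.192]))
k=(h[...,0]>105)&(h[...,0]<130)&(h[...,1]>150)&(X[...,2]>.15)&(abs(X[...,0]-.635)<.06)&(abs(X[...,1])<.1)
print(k.sum(),X[k].mean(0),X[k].min(0),X[k].max(0))
w=bot.camera_model('wrist'); p,d,c=snap('wrist','w1'); cv2.imwrite('pics/w1.png',p[:,:,::-1])
print(proj(c,s['tcp_pos']),proj(c,[.6355,-.022,.212]))
E
```

```text
tcp crop px [601. 172.] knob mid [598. 165.]
5 [ 0.63000679 -0.00932373  0.22565761] [ 0.59116595 -0.01846755  0.17614819] [0.65535569 0.00584227 0.30074253]
[260.17677791 218.81112736] [258.29579381 234.8774033 ]
```

View pics/w1.png

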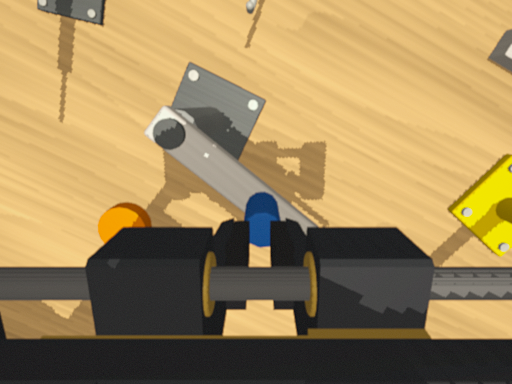

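The fingers closed behind the knob. In the wrist picture the knob at (262,215) sits ahead of the fingertips at (240 and 285,225), so it was squeezed out. I'll open, turn the jaws along the knob's tangent and grip it again.

```bash
python3 -m creep '{"fingers":[6,6,6,6,6],"delta_pos":[[0,0,0],[0,0,0],[0,0,-3],[0,0,-6],[0,0,-9]],"angular":[[0,0,0],[0,0,0],[0,0,0],[0,0,-10],[0,0,-20]]}'
python3 -m creep '{"fingers":[6,6,6,6,6],"delta_pos":[[0,0,0],[0,0,0],[0,0,0],[0,0,0],[0,0,0]],"angular":[[0,0,-10],[0,0,-20],[0,0,-30],[0,0,-30],[0,0,-30]]}'
python3 - <<'E'
from h import *
p,d,c=snap('wrist','w2'); h=cv2.cvtColor(p,cv2.COLOR_RGB2HSV);X=cloud(d,c)
m=((h[...,0]>105)&(h[...,0]<130)&(h[...,1]>150)).astype(np.uint8); v,u=np.nonzero(m); print(m.sum(),u.mean(),v.mean())
k=(m>0)&(abs(X[...,2]-.212)<.004); print(k.sum(),X[k].mean(0)); v,u=np.nonzero(k); P=plane(c,u.mean(),v.mean(),.212) if k.any() else None; print(P)
q=P[:2]-[.651,.045]; print(np.hypot(*q),np.degrees(np.arctan2(q[1],q[0])))
go([P[0],P[1],.184],np.degrees(np.arctan2(q[1],q[0]))+90)
E
```

```text
clock: 3.38
tcp_pos: [0.6339, -0.0238, 0.2741]
orientation: [0.916, 0.401, -0.001, -0.0]
contact_force: [0.2, -0.4, 1.0]
opening: 0.658
clock: 4.0
tcp_pos: [0.6341, -0.0237, 0.2735]
orientation: [0.784, 0.621, -0.0, -0.0]
contact_force: [-0.4, -0.7, -0.4]
opening: 0.678
720 306.2375 150.32361111111112
424 [ 0.63851024 -0.02117021  0.21162952]
[ 0.6385323  -0.02105549  0.212     ]
0.0672218123463202 -100.68860082249036
t 4.05 tcp [ 0.6341 -0.0236  0.2736] jaw yaw -13.2 open 0.68 F [ 0.1 -0.3 -0.4] j6 0.01
  shift cm [0.35 0.38 8.96] turn deg [-0.   0.  -2.6]
```

```bash
python3 - <<'E'
from h import *
for t in('w1','w2'):
    p,d,c=load(t); h=cv2.cvtColor(p,cv2.COLOR_RGB2HSV);X=cloud(d,c)
    m=((h[...,0]>105)&(h[...,0]<130)&(h[...,1]>150)); 
    print(t,'cam',(-c[1].T@c[2]).round(3),c[1][2].round(2)); print(X[m].mean(0),X[m].min(0),X[m].max(0))
    b=(X[...,2]>.1745)&(X[...,2]<.182)&(np.hypot(X[...,0]-.651,X[...,1]-.045)<.02)&(h[...,2]<100); print('bolt',b.sum(),X[b].mean(0),np.ptp(X[b],0))
p,d,c=load('w1');X=cloud(d,c); print('L finger',X[235,238].round(3),X[250,238].round(3),'R',X[235,287].round(3),'knob',X[240,262].round(3),X[205,262].round(3))
E
```

```text
w1 cam [0.693 0.006 0.358] [-0.23 -0.11 -0.97]
[ 0.64247398 -0.01986893  0.20599789] [ 0.62972286 -0.02916184  0.17730042] [0.6925215  0.00634064 0.3583995 ]
bolt 506 [0.65324059 0.04324524 0.17687832] [0.01726914 0.01474548 0.00406995]
w2 cam [0.649 0.04  0.447] [-0.06 -0.25 -0.97]
[ 0.68284965 -0.00210765  0.19211001] [ 0.62975431 -0.03075903  0.11986962] [0.83002811 0.05624011 0.44729703]
bolt 207 [0.65221417 0.04359817 0.1769093 ] [0.014812   0.01413761 0.00363234]
L finger [ 0.639 -0.01   0.231] [ 0.639 -0.011  0.245] R [ 0.649 -0.029  0.232] knob [ 0.634 -0.025  0.211] [ 0.647 -0.018  0.202]
```

```bash
python3 -m creep '{"fingers":[6,6,6,6,6],"delta_pos":[[0.35,0.4,2],[0.35,0.4,5],[0.35,0.4,8],[0.35,0.4,9],[0.35,0.4,9]],"angular":[[0,0,-2.5],[0,0,-2.5],[0,0,-2.5],[0,0,-2.5],[0,0,-2.5]]}'
python3 -m creep '{"fingers":[1.6,1.6,1.6,1.6,1.6],"delta_pos":[[0,0,0],[0,0,0],[0,0,0],[0,0,0],[0,0,0]],"angular":[[0,0,0],[0,0,0],[0,0,0],[0,0,0],[0,0,0]]}' 15
python3 -m creep '{"fingers":[1.6,1.6],"delta_pos":[[0,0,0],[0,0,0]],"angular":[[0,0,0],[0,0,0]]}' 15
python3 - <<'E'
from h import *
p,d,c=snap('wrist','w3'); h=cv2.cvtColor(p,cv2.COLOR_RGB2HSV);X=cloud(d,c)
k=((h[...,0]>105)&(h[...,0]<130)&(h[...,1]>150))&(X[...,2]>.17)&(X[...,2]<.215)
print(k.sum(),X[k].mean(0),X[k].min(0),X[k].max(0)); go([.638,-.0215,.184])
E
```

```text
clock: 4.68
tcp_pos: [0.6389, -0.0211, 0.184]
orientation: [0.77, 0.639, -0.0, -0.0]
contact_force: [0.0, 0.7, -0.3]
opening: 0.68
clock: 5.3
tcp_pos: [0.6389, -0.0211, 0.1845]
orientation: [0.769, 0.639, 0.0, 0.0]
contact_force: [-1.3, 0.2, 3.3]
opening: 0.186
clock: 5.55
tcp_pos: [0.6389, -0.0211, 0.1844]
orientation: [0.769, 0.639, 0.0, 0.0]
contact_force: [-1.2, 0.4, 5.1]
opening: 0.18
1389 [ 0.63942645 -0.01856295  0.20517039] [ 0.63028441 -0.03106624  0.17713068] [ 0.64802582 -0.00981184  0.21428545]
t 5.6 tcp [ 0.6389 -0.0211  0.1844] jaw yaw -10.6 open 0.18 F [-0.8 -0.1  4.3] j6 -0.03
  shift cm [-0.06 -0.09  0.04] turn deg [ 0.1  0.  -0. ]
```

View pics/w3.png

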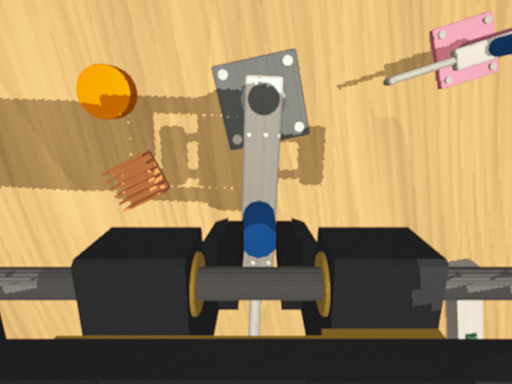

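```bash
python3 -m creep '{"fingers":[1.6,1.6,1.6,1.6,1.6],"delta_pos":[[0.07,-0.95,0],[0.26,-1.88,0],[0.59,-2.77,0],[1.03,-3.6,0],[1.59,-4.37,0]],"angular":[[0,0,8],[0,0,16],[0,0,24],[0,0,32],[0,0,40]]}'
python3 - <<'E'
from h import *
p,d,c=snap('wrist','w4'); h=cv2.cvtColor(p,cv2.COLOR_RGB2HSV);X=cloud(d,c)
k=((h[...,0]>105)&(h[...,0]<130)&(h[...,1]>150))&(X[...,2]>.17)&(X[...,2]<.215)
print(k.sum(),X[k].mean(0)); go([.638,-.0215,.184])
E
```

```text
clock: 6.22
tcp_pos: [0.599, 0.0024, 0.1841]
orientation: [0.942, 0.335, 0.001, 0.0]
contact_force: [0.2, 0.3, -0.1]
opening: 0.18
1016 [ 0.62492923 -0.01054598  0.20274274]
t 6.28 tcp [0.5981 0.0034 0.1839] jaw yaw -51.1 open 0.179 F [0.9 0.5 0.2] j6 0.7
  shift cm [ 1.55  4.44 -0.01] turn deg [-0. -0. -0.]
```

```bash
python3 - <<'E'
from h import *
b=snap('side','s4')[0]; a=load('w4')[0]
cv2.imwrite('pics/c4.png',np.hstack([cv2.resize(a[60:340,80:440],(450,350)),cv2.resize(b[90:240,170:300],(303,350))])[:,:,::-1])
E
```

```text
(no output)
```

View pics/c4.png

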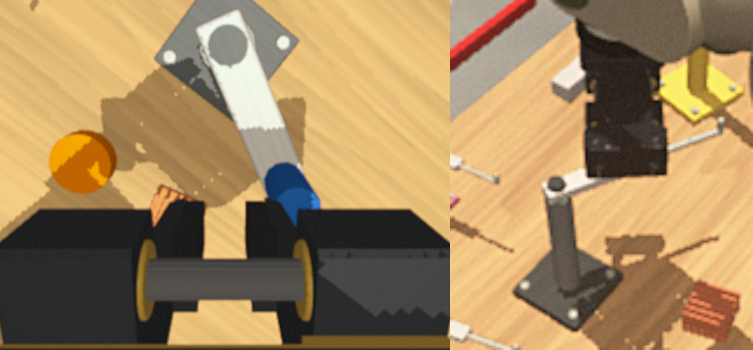

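```bash
python3 - <<'E'
from h import *
s=bot.state()
p,d,c=load('w4');X=cloud(d,c); M=R.from_quat(s['orientation']).as_matrix()
T=(X-s['tcp_pos'])@M*1000   # tool frame mm
h=cv2.cvtColor(p,cv2.COLOR_RGB2HSV); k=((h[...,0]>105)&(h[...,0]<130)&(h[...,1]>150))
top=k&(abs(X[...,2]-.212)<.003); print('knob top in tool',T[top].mean(0),top.sum(), X[top].mean(0))
# crop px -> image px
for u,v in((265,203),(265,215),(265,230),(265,260),(185,203),(185,215),(185,230),(185,260),(165,207),(280,207)):
    U,V=int(80+u*.8),int(60+v*.8); print((u,v),T[V,U].round(0),p[V,U])
near=(abs(T[...,1])<50)&(abs(T[...,0])<30)&(T[...,2]>-60)&(T[...,2]<3)&(d>0)
q=T[near]; print(len(q)); 
for z in range(-60,3,6):
    w=q[(q[:,2]>=z)&(q[:,2]<z+6)]; print(z,len(w),w.min(0).round() if len(w) else '',w.max(0).round() if len(w) else '')
E
```

```text
knob top in tool [ 10.31760116  28.77012273 -27.83718193] 489 [ 0.62456663 -0.01263179  0.21153069]
(265, 203) [ 11.  16. -33.] [31 27 30]
(265, 215) [ 10.  15. -44.] [27 26 23]
(265, 230) [ 10.  14. -55.] [21 20 21]
(265, 260) [  28.    8. -107.] [61 60 56]
(185, 203) [ 10. -15. -31.] [35 32 28]
(185, 215) [ 10. -13. -44.] [34 33 34]
(185, 230) [ 10. -12. -56.] [28 27 26]
(185, 260) [  28.   -7. -107.] [61 60 56]
(165, 207) [-74. -56. 178.] [224 150  85]
(280, 207) [ 12.  21. -39.] [33 31 32]
3368
-60 472 [  4. -22. -60.] [ 12.  24. -54.]
-54 590 [ -4. -23. -54.] [ 12.  24. -48.]
-48 446 [ -6. -22. -48.] [ 12.  23. -42.]
-42 345 [ -7. -21. -42.] [ 12.  23. -36.]
-36 305 [ -8. -21. -36.] [ 12.  22. -30.]
-30 688 [ -0. -17. -30.] [ 16.  39. -24.]
-24 134 [  7.  20. -24.] [ 16.  39. -18.]
-18 117 [  6.  20. -18.] [ 16.  39. -12.]
-12 119 [  5.  20. -12.] [16. 39. -6.]
-6 103 [ 3. 20. -6.] [16. 39. -0.]
0 49 [ 2. 20.  0.] [16. 39.  3.]
```

```bash
python3 - <<'E'
from h import *
s=bot.state(); M=R.from_quat(s['orientation']).as_matrix()
for t in('w4','s4'):
    p,d,c=load(t);X=cloud(d,c);T=(X-s['tcp_pos'])@M*1000
    q=T[(abs(T[...,1])<110)&(abs(T[...,0])<60)&(T[...,2]<40)&(T[...,2]>-150)&(X[...,2]>.19)&(d>0)&(p.max(-1)<75)]
    print(t,len(q))
    for z in range(-130,10,8):
        w=q[(q[:,2]>=z)&(q[:,2]<z+8)]; print(z,len(w),w.min(0).round() if len(w) else '',w.max(0).round() if len(w) else '')
E
```

```text
w4 48888
-130 10115 [  22.  -48. -130.] [  25.   48. -124.]
-122 16795 [  15.  -39. -118.] [  36.   40. -114.]
-114 5372 [   9.  -61. -114.] [  35.   61. -106.]
-106 3112 [   2.  -62. -106.] [ 36.  61. -98.]
-98 505 [ -4. -78. -98.] [ 35.  36. -90.]
-90 279 [ -9. -15. -90.] [  7.  16. -82.]
-82 197 [ -8. -19. -82.] [ 12.  20. -74.]
-74 1031 [ -8. -21. -74.] [ 12.  21. -66.]
-66 623 [  9. -22. -66.] [ 13.  23. -58.]
-58 693 [ -3. -22. -58.] [ 12.  24. -50.]
-50 617 [ -4. -21. -50.] [ 12.  23. -42.]
-42 403 [  1. -21. -42.] [ 12.  22. -34.]
-34 149 [  9. -18. -34.] [ 12.  21. -28.]
-26 0  
-18 0  
-10 0  
-2 0  
6 0  
s4 1216
-130 100 [ -31.  -95. -130.] [  34.  -43. -122.]
-122 197 [ -32.  -93. -122.] [  35.   24. -114.]
-114 97 [ -31.  -88. -114.] [  34.   18. -106.]
-106 98 [ -31.  -87. -106.] [ 34.  17. -98.]
-98 42 [-31. -87. -98.] [ 34.  18. -93.]
-90 0  
-82 0  
-74 0  
-66 0  
-58 0  
-50 0  
-42 0  
-34 0  
-26 0  
-18 0  
-10 0  
-2 0  
6 0
```

The fingertips really end about 29 mm above the reported TCP. The wrist and side depth both show the body starting at −93 mm instead of −64 mm, so the fingers only brushed the knob's top. I'll correct z by −29 mm from here on.

```bash
python3 -m creep '{"fingers":[6,6,6,6,6],"delta_pos":[[0,0,-3],[0,0,-6],[1,2,-6],[1.2,2.8,-6],[1.2,2.8,-6]],"angular":[[0,0,0],[0,0,-5],[0,0,-15],[0,0,-25],[0,0,-25]]}'
cat >> h.py <<'E'
def knob(tag):
    s=bot.state(); p,d,c=snap('wrist',tag); h=cv2.cvtColor(p,cv2.COLOR_RGB2HSV);X=cloud(d,c)
    k=((h[...,0]>105)&(h[...,0]<130)&(h[...,1]>150))&(abs(X[...,2]-.212)<.004)&(np.hypot(X[...,0]-.652,X[...,1]-.044)<.1)
    v,u=np.nonzero(k); P=plane(c,u.mean(),v.mean(),.212); r=cv2.minEnclosingCircle(X[k][:,:2].astype(np.float32))
    b=(X[...,2]>.1745)&(X[...,2]<.182)&(np.hypot(X[...,0]-.651,X[...,1]-.045)<.02)&(h[...,2]<100)
    q=P[:2]-[.652,.044]; a=np.degrees(np.arctan2(q[1],q[0]))%360
    print('knob',k.sum(),P,r,'r',np.hypot(*q),'ang',a,'bolt',b.sum(),X[b].mean(0) if b.any() else ''); return P,a
E
python3 - <<'E'
from h import *
P,a=knob('w5'); go([P[0],P[1],.153],a+90)
E
```

```text
clock: 6.95
tcp_pos: [0.6261, -0.0119, 0.243]
orientation: [0.846, 0.533, -0.0, -0.0]
contact_force: [0.5, -0.4, 1.0]
opening: 0.682
knob 527 [ 0.62236309 -0.01483232  0.212     ] ((0.6220054030418396, -0.01569085195660591), 0.009738052263855934) r 0.06587554985454891 ang 243.26321855097711 bolt 399 [0.65379839 0.0453833  0.17688639]
t 7.0 tcp [ 0.6258 -0.0116  0.2432] jaw yaw -25.7 open 0.677 F [-0.1 -0.3 -0.2] j6 0.24
  shift cm [-0.44 -0.16  9.02] turn deg [-0.1  0.   1. ]
```

```bash
python3 -m creep '{"fingers":[6,6,6,6,6],"delta_pos":[[-0.5,-0.15,2],[-0.5,-0.15,5],[-0.5,-0.15,8],[-0.5,-0.15,8.8],[-0.5,-0.15,8.8]],"angular":[[0,0,1],[0,0,1],[0,0,1],[0,0,1],[0,0,1]]}'
python3 -m creep '{"fingers":[1,1,1,1,1],"delta_pos":[[0,0,0],[0,0,0],[0,0,0],[0,0,0],[0,0,0]],"angular":[[0,0,0],[0,0,0],[0,0,0],[0,0,0],[0,0,0]]}' 15
python3 -c "
from h import *
go([.6224,-.0148,.155])"
```

```text
clock: 7.62
tcp_pos: [0.6224, -0.0152, 0.1563]
orientation: [0.851, 0.525, 0.0, 0.0]
contact_force: [-0.1, 0.5, 1.0]
opening: 0.68
clock: 8.25
tcp_pos: [0.6223, -0.0153, 0.156]
orientation: [0.851, 0.526, 0.0, 0.0]
contact_force: [0.1, -0.1, 0.7]
opening: 0.224
t 8.25 tcp [ 0.6223 -0.0153  0.156 ] jaw yaw -26.6 open 0.224 F [ 0.1 -0.1  0.7] j6 0.25
  shift cm [ 0.05 -0.01  0.1 ] turn deg [ 0. -0.  0.]
```

```bash
python3 -m creep '{"fingers":[1,1,1,1,1],"delta_pos":[[0.07,-0.95,0],[0.26,-1.88,0],[0.59,-2.77,0],[1.03,-3.6,0],[1.59,-4.37,0]],"angular":[[0,0,8],[0,0,16],[0,0,24],[0,0,32],[0,0,40]]}'
python3 -c "
from h import *
go([.6224,-.0148,.155])"
```

```text
clock: 8.88
tcp_pos: [0.591, 0.0185, 0.156]
orientation: [0.98, 0.201, 0.001, 0.0]
contact_force: [7.0, 0.3, -1.5]
opening: 0.221
t 8.88 tcp [0.591  0.0185 0.156 ] jaw yaw -66.8 open 0.221 F [ 7.   0.3 -1.5] j6 1.0
  shift cm [1.57 4.3  0.11] turn deg [ 0.1 -0.1  0. ]
```

```bash
python3 -m creep '{"fingers":[1,1,1,1,1],"delta_pos":[[0.07,-0.95,0],[0.26,-1.88,0],[0.59,-2.77,0],[0.97,-3.5,0],[1.37,-4.09,0]],"angular":[[0,0,8],[0,0,16],[0,0,24],[0,0,31],[0,0,37]]}'
python3 -m creep '{"fingers":[1,6,6,6,6],"delta_pos":[[0,0,0],[0,0,0],[0,0,0],[0,0,0],[0,0,-4]],"angular":[[0,0,0],[0,0,0],[0,0,0],[0,0,0],[0,0,0]]}'
python3 -m creep '{"fingers":[6,6,6],"delta_pos":[[0,0,-5],[0,0,-6],[0,0,-6]],"angular":[[0,0,0],[0,0,0],[0,0,0]]}'
python3 - <<'E'
from h import *
P,a=knob('w6'); p,d,c=snap('side','s6'); X=cloud(d,c)
go([P[0],P[1],.153],a+90)
m=(X[...,2]>.155)&(X[...,2]<.19)&(X[...,0]<.575)&(X[...,0]>.44)&(X[...,1]>0)&(X[...,1]<.15); v,u=np.nonzero(m); print(m.sum(),u.min(),u.max(),v.min(),v.max())
if m.any(): print(X[m][np.argsort(X[m][:,0])][::max(1,m.sum()//8)])
cv2.imwrite('pics/c6.png',np.hstack([cv2.resize(load('w6')[0],(400,300)),cv2.resize(p[90:300,140:420],(400,300))])[:,:,::-1])
E
```

```text
clock: 9.5
tcp_pos: [0.5877, 0.0612, 0.156]
orientation: [0.993, -0.12, 0.001, 0.0]
contact_force: [4.7, -3.7, -1.8]
opening: 0.221
clock: 10.12
tcp_pos: [0.5853, 0.0614, 0.1938]
orientation: [0.993, -0.118, -0.003, 0.0]
contact_force: [0.1, 0.0, 1.0]
opening: 0.649
clock: 10.5
tcp_pos: [0.5865, 0.0614, 0.2556]
orientation: [0.993, -0.118, 0.0, 0.0]
contact_force: [0.5, -0.6, -0.2]
opening: 0.679
knob 496 [0.58776216 0.06283398 0.212     ] ((0.5872885584831238, 0.06297440826892853), 0.009501185268163681) r 0.06694191161073905 ang 163.65931796832146 bolt 0 
t 10.6 tcp [0.5861 0.0615 0.2542] jaw yaw -103.6 open 0.685 F [-0.1  0.1 -0.8] j6 1.71
  shift cm [ 0.16 -0.17 10.12] turn deg [0.  0.2 2.8]
260 234 268 188 223
[[0.47136949 0.0944846  0.18341389]
 [0.48423576 0.09383745 0.16807517]
 [0.50334549 0.08537099 0.1715856 ]
 [0.525492   0.08046176 0.169973  ]
 [0.5452087  0.06501943 0.16692573]
 [0.55154056 0.0816899  0.172424  ]
 [0.55900909 0.07899162 0.17455089]
 [0.56715502 0.05776327 0.17156453]
 [0.57424539 0.07712675 0.1753322 ]]
```

View pics/c6.png

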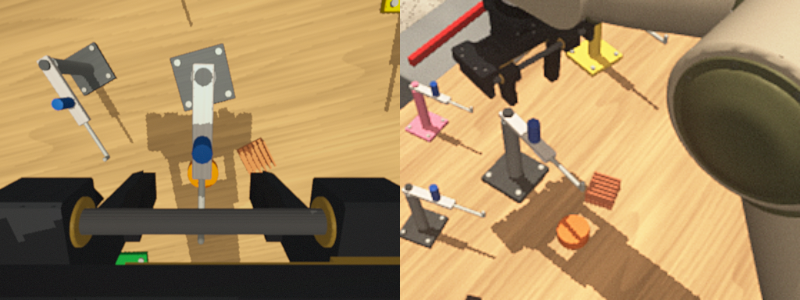

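The hook now passes over the puck in both views (wrist: prong at 202,200 over the puck at 202,172). I'll fit the prong line against the puck next.

```bash
python3 - <<'E'
from h import *
for t in('w6','s6'):
    p,d,c=load(t); X=cloud(d,c); h=cv2.cvtColor(p,cv2.COLOR_RGB2HSV)
    m=(X[...,2]>.155)&(X[...,2]<.178)&(X[...,0]<.64)&(X[...,0]>.44)&(X[...,1]>0.03)&(X[...,1]<.13)&(h[...,1]<90)
    k=(abs(X[...,2]-.022)<.006)&(h[...,1]>150)&(h[...,0]<22)&(np.hypot(X[...,0]-.4945,X[...,1]-.0845)<.035)
    pc,r=cv2.minEnclosingCircle(X[k][:,:2].astype(np.float32))
    w=X[m]; l=cv2.fitLine(w[:,:2].astype(np.float32),cv2.DIST_HUBER,0,.01,.01).ravel(); 
    if l[0]>0:l[:2]*=-1
    s=(w[:,:2]-l[2:])@l[:2]; e=l[2:]+l[:2]*s.max(); n=np.array([-l[1],l[0]])
    print(t,m.sum(),'dir',np.degrees(np.arctan2(l[1],l[0])),'tip',e,'puck',pc,r,'puck off-line',(pc-l[2:])@n,'pivot off-line',(np.array([.652,.0445])-l[2:])@n,'puck behind tip',(e-pc)@l[:2])
E
```

```text
w6 2467 dir 165.22682 tip [0.47657422 0.09214386] puck (0.4959369897842407, 0.08434745669364929) 0.027813807129859924 puck off-line 0.0026013099319790456 pivot off-line 0.0013365702569175502 puck behind tip 0.020710720362992992
s6 403 dir 166.50145 tip [0.47153909 0.09409457] puck (0.49592429399490356, 0.08427245169878006) 0.028646748512983322 puck off-line 0.003858780340689094 pivot off-line 0.006101256781913773 puck behind tip 0.026004271848787824
```

```bash
python3 -c "
from h import *
go([.494,.312,.20],-66)"
```

```text
t 10.6 tcp [0.5861 0.0615 0.2542] jaw yaw -103.6 open 0.685 F [-0.1  0.1 -0.8] j6 1.71
  shift cm [-14.82 -22.19   5.45] turn deg [ -0.    0.2 -37.6]
```

```bash
python3 -m creep '{"fingers":[6,6,6,6,6],"delta_pos":[[-3,-4.4,0],[-6,-8.8,0],[-9,-13.3,0],[-12,-17.7,0],[-14.8,-22.2,0]],"angular":[[0,0,-7],[0,0,-15],[0,0,-22],[0,0,-30],[0,0,-37.6]]}'
python3 -m creep '{"fingers":[6,6,6],"delta_pos":[[0,0,2],[0,0,4],[0,0,5]],"angular":[[0,0,0],[0,0,0],[0,0,0]]}'
python3 - <<'E'
from h import *
p,d,c=snap('wrist','w7'); X=cloud(d,c)
m=(X[...,2]>.138)&(X[...,2]<.15)&(np.hypot(X[...,0]-.494,X[...,1]-.312)<.03)
print(m.sum(),X[m].mean(0),cv2.minAreaRect(X[m][:,:2].astype(np.float32)))
m=(X[...,2]>.045)&(X[...,2]<.055)&(np.hypot(X[...,0]-.494,X[...,1]-.312)<.05)
print(m.sum(),cv2.minAreaRect(X[m][:,:2].astype(np.float32)))
go([.494,.312,.081],-66)
E
```

```text
clock: 11.22
tcp_pos: [0.4937, 0.3133, 0.2543]
orientation: [0.978, 0.21, -0.001, 0.0]
contact_force: [-0.2, -0.2, -0.6]
opening: 0.678
clock: 11.6
tcp_pos: [0.4941, 0.3118, 0.2035]
orientation: [0.978, 0.208, -0.002, 0.0]
contact_force: [-0.4, 0.7, 0.2]
opening: 0.679
668 [0.49738167 0.31372143 0.14441459] ((0.49675965309143066, 0.3134511113166809), (0.01956493780016899, 0.01950957626104355), 23.825895309448242)
1422 ((0.4968785345554352, 0.31312304735183716), (0.04991413652896881, 0.04926862567663193), 23.39226531982422)
t 11.65 tcp [0.4941 0.3116 0.203 ] jaw yaw -66.0 open 0.68 F [0.2 0.  0.4] j6 1.51
  shift cm [ 0.06 -0.04 12.2 ] turn deg [-0.   0.3  0. ]
```

```bash
python3 -m creep '{"fingers":[6,6,6,6,6],"delta_pos":[[0.2,0,3],[0.2,0,6],[0.2,0,9],[0.2,0,11.5],[0.2,0,12.2]],"angular":[[0,0,0],[0,0,0],[0,0,0],[0,0,0],[0,0,0]]}'
python3 -m creep '{"fingers":[6,1,1,1,1],"delta_pos":[[0.2,0,0],[0.2,0,0],[0.2,0,0],[0.2,0,0],[0.2,0,0]],"angular":[[0,0,0],[0,0,0],[0,0,0],[0,0,0],[0,0,0]]}' 20
python3 -m creep '{"fingers":[1,1],"delta_pos":[[0,0,0],[0,0,0]],"angular":[[0,0,0],[0,0,0]]}' 25
```

```text
clock: 12.28
tcp_pos: [0.4964, 0.3124, 0.0827]
orientation: [0.978, 0.208, -0.001, 0.0]
contact_force: [0.1, -0.5, 0.4]
opening: 0.68
clock: 12.9
tcp_pos: [0.4986, 0.3136, 0.084]
orientation: [0.978, 0.208, 0.0, -0.0]
contact_force: [0.3, -0.3, -0.1]
opening: 0.254
clock: 13.15
tcp_pos: [0.4987, 0.3136, 0.084]
orientation: [0.978, 0.208, 0.0, 0.0]
contact_force: [-0.3, -0.6, 1.7]
opening: 0.222
```

```bash
python3 -m creep '{"fingers":[1,1,1,1,1],"delta_pos":[[0,0,-2],[0,0,-4],[0,0,-6],[0,0,-8],[0,0,-10]],"angular":[[0,0,0],[0,0,0],[0,0,0],[0,0,0],[0,0,0]]}'
python3 -m creep '{"fingers":[1,1],"delta_pos":[[0,0,-1],[0,0,-1]],"angular":[[0,0,0],[0,0,0]]}'
python3 -c "
from h import *
go([.4236,.105,.19],-104)"
```

```text
clock: 13.78
tcp_pos: [0.4982, 0.3135, 0.1838]
orientation: [0.978, 0.208, -0.001, 0.0]
contact_force: [-1.1, -0.6, -3.8]
opening: 0.225
clock: 14.02
tcp_pos: [0.4985, 0.3137, 0.1937]
orientation: [0.978, 0.208, 0.0, -0.0]
contact_force: [0.6, -0.0, -4.5]
opening: 0.225
t 14.03 tcp [0.4985 0.3137 0.1937] jaw yaw -66.0 open 0.225 F [ 0.6 -0.  -4.5] j6 1.51
  shift cm [-15.34  16.01   0.37] turn deg [-0. -0. 38.]
```

```bash
python3 -m creep '{"fingers":[1,1,1,1,1],"delta_pos":[[-2.2,2.3,0],[-4.4,4.6,0],[-6.6,6.9,0],[-8.8,9.2,0],[-11,11.4,0]],"angular":[[0,0,5],[0,0,10],[0,0,16],[0,0,22],[0,0,27]]}'
python3 -c "
from h import *
go([.4236,.105,.19],-104)"
```

```text
clock: 14.65
tcp_pos: [0.4436, 0.1638, 0.1929]
orientation: [1.0, -0.028, -0.001, 0.0]
contact_force: [0.5, -0.1, -2.9]
opening: 0.226
t 14.65 tcp [0.4436 0.1638 0.1929] jaw yaw -93.2 open 0.226 F [ 0.5 -0.1 -2.9] j6 1.73
  shift cm [-1.67  5.98  0.29] turn deg [ 0.   0.1 10.8]
```

```bash
python3 -m creep '{"fingers":[1,1,1,1,1],"delta_pos":[[-0.6,2,0.4],[-1.1,4,0.8],[-1.7,6,1],[-1.7,6,1],[-1.7,6,1]],"angular":[[0,0,4],[0,0,8],[0,0,10.8],[0,0,10.8],[0,0,10.8]]}'
cat > ck.py <<'E'
from h import *; import sys
n=sys.argv[1]
p,d,c=snap('side',n); X=cloud(d,c); h=cv2.cvtColor(p,cv2.COLOR_RGB2HSV)
s=bot.state(); go(s['tcp_pos'],-104)
x0,y0=s['tcp_pos'][:2]
m=(X[...,2]>.135)&(X[...,2]<.178)&(X[...,0]<.60)&(X[...,0]>.44)&(X[...,1]>0.05)&(X[...,1]<.12)&(h[...,2]>80)&(h[...,1]<90)
w=X[m]; 
if len(w)>5:
    l=cv2.fitLine(w[:,:2].astype(np.float32),cv2.DIST_HUBER,0,.01,.01).ravel(); print('prong n',len(w),'y at x=.5:',l[3]+(.5-l[2])*l[1]/l[0],'tip x',w[:,0].min(),'z',np.median(w[:,2]))
near=(np.hypot(X[...,0]-x0,X[...,1]-y0)<.045)&(p.max(-1)<90)&(X[...,2]>.06)&(X[...,2]<.35)
zt=s['tcp_pos'][2]-.0115
for a,b in((-.075,-.055),(-.026,-.02),(-.02,.01)):
    k=near&(X[...,2]-zt>a)&(X[...,2]-zt<b)
    if k.any(): print((a,b),k.sum(),X[k].min(0).round(4),X[k].max(0).round(4),'rect',np.round(np.array([*cv2.minAreaRect(X[k][:,:2].astype(np.float32))[:2]]).ravel(),4))
# cube top face height: horizontal pixels
k=near&(X[...,2]<zt); hist,e=np.histogram(X[k][:,2],bins=40); print('cube top z',e[hist.argmax():hist.argmax()+2],'expected',zt-.0225)
u,v=proj(c,[x0,y0,zt]).astype(int); u=np.clip(u,110,400);v=np.clip(v,80,300)
cv2.imwrite(f'pics/{n}c.png',cv2.resize(p[v-80:v+84,u-110:u+110],(800,596))[:,:,::-1])
E
python3 ck.py s8
```

```text
clock: 15.28
tcp_pos: [0.4245, 0.106, 0.1836]
orientation: [0.993, -0.12, -0.0, -0.0]
contact_force: [0.2, -0.5, -3.1]
opening: 0.224
t 15.32 tcp [0.4245 0.1062 0.1836] jaw yaw -103.7 open 0.226 F [ 0.2  0.3 -3.1] j6 1.78
  shift cm [0. 0. 0.] turn deg [-0.   0.   0.3]
prong n 173 y at x=.5: 0.07113259 tip x 0.539246415277303 z 0.1727111666244097
(-0.075, -0.055) 76 [0.3948 0.0917 0.1025] [0.4494 0.1371 0.1171] rect [0.4137 0.1227 0.0644 0.032 ]
(-0.026, -0.02) 385 [0.3947 0.0801 0.1464] [0.4496 0.1365 0.1521] rect [0.422  0.1089 0.0504 0.0469]
(-0.02, 0.01) 40 [0.4035 0.0879 0.1522] [0.4462 0.1342 0.1821] rect [0.4224 0.1097 0.0449 0.0435]
cube top z [0.15010658 0.15180665] expected 0.14964487532076512
```

View pics/s8c.png

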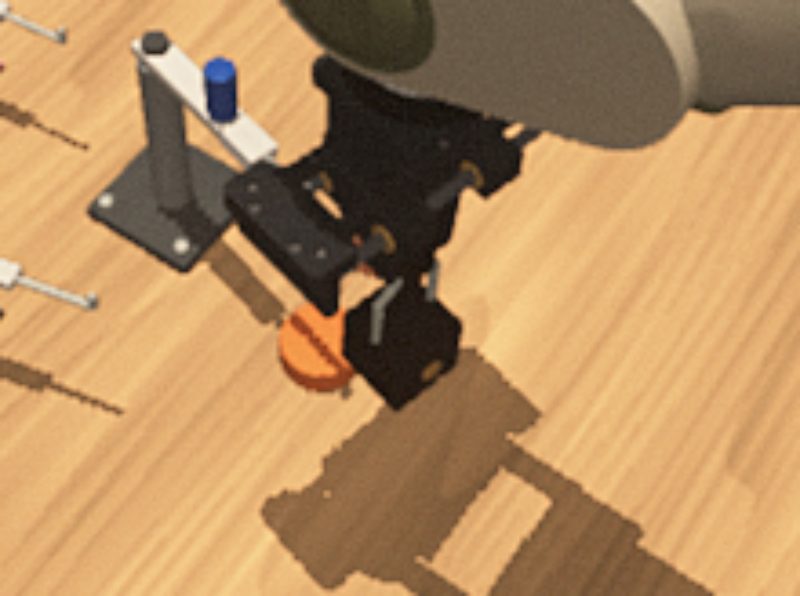

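The bail hangs clear of the prong tip with its opening facing the hook, and the cube's centre is at (0.422, 0.109). Next I'll thread it inward along the hook line.

```bash
python3 -m creep '{"fingers":[1,1,1,1,1],"delta_pos":[[0.8,0.1,0],[1.8,0.2,0],[2.8,0.2,0],[3.8,0.2,0],[4.5,0.25,0]],"angular":[[0,0,1],[0,0,1],[0,0,1],[0,0,1],[0,0,1]]}'
python3 ck.py s9
```

```text
clock: 15.95
tcp_pos: [0.4682, 0.0923, 0.1837]
orientation: [0.992, -0.129, -0.0, -0.0]
contact_force: [0.3, 0.2, -3.6]
opening: 0.225
t 16.0 tcp [0.4688 0.0921 0.1837] jaw yaw -104.8 open 0.224 F [ 0.5 -0.6 -3.3] j6 1.77
  shift cm [0. 0. 0.] turn deg [ 0.  -0.  -0.8]
prong n 74 y at x=.5: 0.08672601 tip x 0.4587703288494016 z 0.16946878305196833
(-0.075, -0.055) 79 [0.4384 0.0764 0.1039] [0.4916 0.1236 0.1171] rect [0.4563 0.1076 0.0637 0.0319]
(-0.026, -0.02) 349 [0.4382 0.0686 0.1464] [0.4934 0.1242 0.1522] rect [0.466  0.0951 0.0499 0.0477]
(-0.02, 0.01) 51 [0.4484 0.0735 0.1522] [0.4934 0.1176 0.1788] rect [0.47   0.0955 0.045  0.0435]
cube top z [0.14951733 0.15120809] expected 0.14972013738421971
```

View pics/s9c.png

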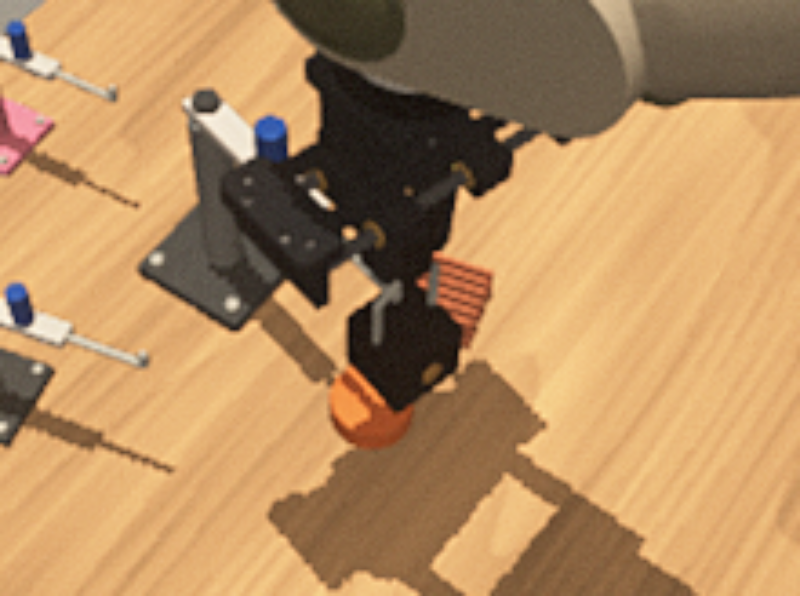

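The prong tip is entering the bail at (365,270) with no contact force. I'll continue to the seat and then lower.

```bash
python3 -m creep '{"fingers":[1,1,1,1,1],"delta_pos":[[1,0,0],[2,0,0],[3,0,0],[4,0,0],[4.2,0,0]],"angular":[[0,0,0],[0,0,0],[0,0,0],[0,0,0],[0,0,0]]}'
python3 -m creep '{"fingers":[1,1,1,1,1],"delta_pos":[[0,0,0.5],[0,0,1],[0,0,1.5],[0,0,2],[0,0,2.3]],"angular":[[0,0,0],[0,0,0],[0,0,0],[0,0,0],[0,0,0]]}'
python3 -m creep '{"fingers":[1,1,1],"delta_pos":[[0,0,0.2],[0,0,0.4],[0,0,0.4]],"angular":[[0,0,0],[0,0,0],[0,0,0]]}'
```

```text
clock: 16.62
tcp_pos: [0.5087, 0.0816, 0.1837]
orientation: [0.992, -0.129, -0.0, 0.0]
contact_force: [0.2, -0.1, -3.3]
opening: 0.227
clock: 17.25
tcp_pos: [0.508, 0.0819, 0.1605]
orientation: [0.992, -0.129, -0.0, 0.0]
contact_force: [-0.7, 0.7, -3.0]
opening: 0.223
clock: 17.62
tcp_pos: [0.5082, 0.0819, 0.157]
orientation: [0.992, -0.129, 0.0, -0.0]
contact_force: [-0.6, 0.9, -2.7]
opening: 0.222
```

```bash
python3 -m creep '{"fingers":[1,1,1],"delta_pos":[[0,0,0.1],[0,0,0.2],[0,0,0.2]],"angular":[[0,0,0],[0,0,0],[0,0,0]]}'
python3 -m creep '{"fingers":[1,1],"delta_pos":[[0,0,0.1],[0,0,0.1]],"angular":[[0,0,0],[0,0,0]]}'
python3 ck.py s10
```

```text
clock: 18.0
tcp_pos: [0.5086, 0.082, 0.1561]
orientation: [0.992, -0.129, 0.001, -0.0]
contact_force: [-1.5, 1.5, 7.2]
opening: 0.224
clock: 18.25
tcp_pos: [0.5087, 0.082, 0.1559]
orientation: [0.992, -0.129, 0.002, -0.0]
contact_force: [-3.0, 1.3, 14.2]
opening: 0.226
t 18.3 tcp [0.5087 0.0819 0.1559] jaw yaw -104.8 open 0.226 F [-3.8  1.5 13.8] j6 1.76
  shift cm [0. 0. 0.] turn deg [-0.  -0.2 -0.8]
prong n 114 y at x=.5: 0.08930784 tip x 0.4719237601850235 z 0.16913195418666493
(-0.075, -0.055) 82 [0.4784 0.0675 0.0751] [0.5334 0.1142 0.0894] rect [0.4973 0.0988 0.0644 0.0332]
(-0.026, -0.02) 282 [0.479  0.0648 0.1186] [0.5336 0.114  0.1244] rect [0.506  0.0853 0.0497 0.0464]
(-0.02, 0.01) 41 [0.4849 0.065  0.1244] [0.5322 0.112  0.1544] rect [0.5078 0.0895 0.0374 0.0446]
cube top z [0.1226985  0.12433969] expected 0.1219074122562307
```

Upward contact force confirms the bail is seated. I'll relieve the load, release, and lift away.

```bash
python3 -m creep '{"fingers":[1,1,2.5,4,4],"delta_pos":[[0,0,-0.2],[0,0,-0.2],[0,0,-0.2],[0,0,-0.2],[0,0,-0.2]],"angular":[[0,0,0],[0,0,0],[0,0,0],[0,0,0],[0,0,0]]}'
python3 -m creep '{"fingers":[5,5,5,5,5],"delta_pos":[[0,0,0],[0,0,0],[0,0,-2],[0,0,-4.5],[0,0,-7]],"angular":[[0,0,0],[0,0,0],[0,0,0],[0,0,0],[0,0,0]]}'
python3 -m creep '{"fingers":[5,5,5,5,5],"delta_pos":[[0,0,-4],[-4,0,-6],[-8,0,-6],[-12,0,-6],[-16,0,-6]],"angular":[[0,0,0],[0,0,0],[0,0,0],[0,0,0],[0,0,0]]}'
python3 - <<'E'
from h import *
import time
a=snap('side','s11')[0]; p,d,c=load('s11'); X=cloud(d,c); h=cv2.cvtColor(p,cv2.COLOR_RGB2HSV)
for i in range(2):
    p,d,c=(p,d,c) if i==0 else snap('side','s12'); X=cloud(d,c); h=cv2.cvtColor(p,cv2.COLOR_RGB2HSV)
    near=(np.hypot(X[...,0]-.507,X[...,1]-.084)<.05)&(p.max(-1)<90)
    for lo,hi in((.118,.128),(.205,.222)):
        k=near&(X[...,2]>lo)&(X[...,2]<hi); print((lo,hi),k.sum(),X[k].mean(0),np.round(np.array(cv2.minAreaRect(X[k][:,:2].astype(np.float32))[:2]).ravel(),4) if k.any() else '')
    print('z max',X[near][:,2].max())
    k=(abs(X[...,2]-.022)<.006)&(h[...,1]>150)&(h[...,0]<22)&(np.hypot(X[...,0]-.4945,X[...,1]-.0845)<.035); print('puck',cv2.minEnclosingCircle(X[k][:,:2].astype(np.float32)))
cv2.imwrite('pics/s11c.png',cv2.resize(p[100:300,140:400],(780,600))[:,:,::-1]); go([.4,.1,.2])
E
```

```text
clock: 18.92
tcp_pos: [0.5081, 0.0817, 0.1556]
orientation: [0.992, -0.129, -0.0, 0.0]
contact_force: [0.5, -0.3, -0.1]
opening: 0.452
clock: 19.55
tcp_pos: [0.508, 0.0818, 0.2266]
orientation: [0.992, -0.129, -0.0, 0.0]
contact_force: [0.6, -0.1, -0.6]
opening: 0.565
clock: 20.18
tcp_pos: [0.3521, 0.1229, 0.2859]
orientation: [0.992, -0.129, 0.0, -0.0]
contact_force: [0.2, 0.7, 1.3]
opening: 0.569
(0.118, 0.128) 330 [0.50275145 0.08990479 0.12339147] [0.5058 0.0867 0.0484 0.0466]
(0.205, 0.222) 99 [0.50421509 0.08642563 0.21577529] [0.5052 0.0843 0.0191 0.0171]
z max 0.2207943984423493
puck ((0.4949460029602051, 0.08556287735700607), 0.02825293131172657)
(0.118, 0.128) 324 [0.5024359  0.08974805 0.12344301] [0.5058 0.0868 0.0488 0.0475]
(0.205, 0.222) 102 [0.50415887 0.08640318 0.21567282] [0.5053 0.0849 0.0188 0.0179]
z max 0.22158790549136023
puck ((0.49585288763046265, 0.08532094955444336), 0.027796201407909393)
t 20.27 tcp [0.3507 0.1234 0.2864] jaw yaw -104.7 open 0.568 F [ 0.1 -0.2 -0.1] j6 1.84
  shift cm [5.35 1.01 8.64] turn deg [-0. -0. -0.]
```

View pics/s11c.png

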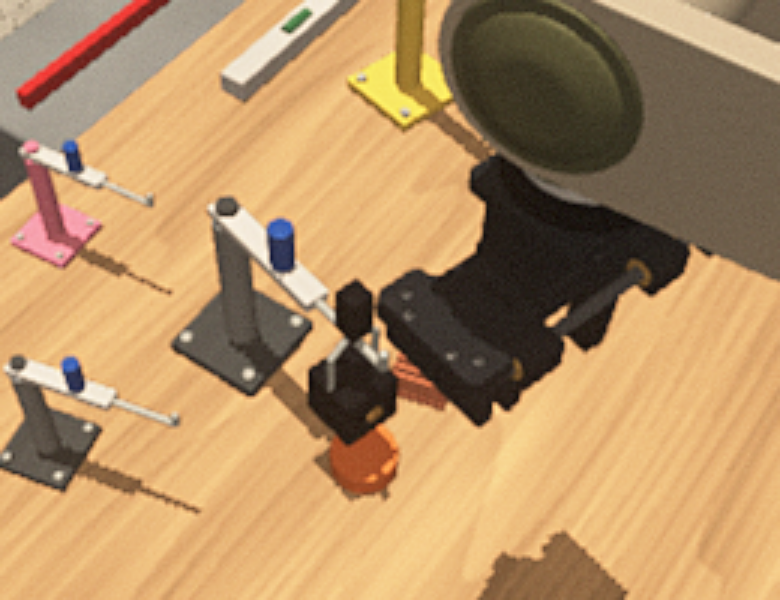

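The accelerometer hangs upright on the prong at (350,370) above the puck at (365,458), and the gripper is clear.

```bash
python3 -m creep '{"fingers":[5,5,5,5,5],"delta_pos":[[0,0,0],[0,0,0],[0,0,0],[0,0,0],[0,0,0]],"angular":[[0,0,0],[0,0,0],[0,0,0],[0,0,0],[0,0,0]]}' && python3 -c "
from plant import bot; bot.close_job()"
```

```text
clock: 20.9
tcp_pos: [0.3536, 0.1226, 0.2858]
orientation: [0.992, -0.129, -0.0, 0.0]
contact_force: [0.4, 0.3, -0.2]
opening: 0.566
the job is handed in; nothing more can be done
```

I swung the hook over the puck, hung the accelerometer by its bail on the prong, let go, backed the gripper away, and handed the job in at about 21 s.

**Last checks:**
- **Hook:** its line passed about 3–4 mm from the puck's centre (two views). I measured this before hanging the accelerometer and did not refit it afterwards.
- **Accelerometer:** it hangs about 24 mm below the prong's top and within a few mm of the seat. The cube and grip centres agree to 2 mm, so it is upright. Two pictures 0.05 s apart agreed to under 1 mm, so I took it as still.
- **Bystanders:** the puck is within about 2 mm of where it started. The heat sink looks undisturbed in the last picture. I did not re-measure the heat sink or the pin, and the arm never came low near either.
- **Robot:** it reads about zero contact force and is clear of everything.

**What went wrong:**
- **Fingertip position:** the fingertips ended about 29 mm above the reported TCP, which both the wrist and side depth images showed. My first two grasps only brushed the top of the knob, though they moved the hook arm a little. I corrected for the offset from then on.
- **Camera disagreement:** the top, side and wrist cameras differed by about 2–4 mm on some points, so I used averages.

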